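# Level the magnetic stirrer with a wedge and stand the flask on it

### The job

The yellow magnetic stirrer has lost the two feet under its control panel and leans forward: push the orange wedge, thin end first, under the middle of that low edge until the stirrer's white plate sits level, and let go of the wedge. Then set the blue-capped flask gently down, upright, on the middle of the white plate. Do not shove the stirrer from its place, drop or tip the flask, or disturb anything else on the bench.

Things in the scene. Friction and masses are not known exactly. Their poses are not given: they have to be found in the camera images.
- stirrer: Yellow magnetic stirrer, loose, about 1 kg, case 240 (its x) x 160 (its y) mm. +x runs from the low control-panel end to the plate end, z is square to the plate. Origin: middle of the case, 16 mm below its flat underside (bench height when level). Rubber feet (16 mm high, non-slip) only under the plate end, x = 95, y = +-62 mm. It starts nose down by 0.054 rad. Panel end 39 mm high, rising to 69 mm.
- stirrer_edge (a point): Middle of the stirrer's low bottom edge, where the wedge goes in, at its panel end (stirrer frame x = -120, y = 0, z = 16 mm). Axes as the stirrer's. Starts 5 mm above the bench; 16 mm above it when level. Of the lost feet only two studs remain, 10 mm thick, 6 mm long, 25 mm in from this edge at y = +-62 mm: the wedge goes between them.
- stirrer_plate (a point): Centre of the top face of the stirrer's white square plate, 140 x 140 x 8 mm (stirrer frame x = +45, y = 0, z = 80 mm). Axes as the stirrer's: its z axis is square to the plate, so upright when the plate is level. 80 mm above the bench when level.
- wedge: Orange slick plastic wedge, loose, 60 g, 130 mm long (its x), 38 mm wide, flat on the bench. Origin: centre of its underside. Thin end to +x: the ramp rises from 2 mm at the tip (x = 65 mm) to 22 mm (x = -35 mm), 1 in 5; behind it stands the grip block. It stays put under load. The stirrer is level when its edge rests on the ramp 70 mm from the tip (x = -5 mm). Pushing takes 2 to 5 N.
- wedge_grip (a point): Centre of the wedge's grip block (30 mm long x 38 mm wide x 32 mm high, to be gripped across its 38 mm width), 16 mm above the wedge's underside and 50 mm behind its origin, 115 mm behind the tip. Axes as the wedge's. When the stirrer is level it lies 45 mm outside the stirrer's low edge.
- flask: Conical (Erlenmeyer) glass flask, loose, 0.16 kg, 150 mm high, standing on the bench; origin at the centre of its base, z up.
- flask_mid (a point): Centre of the flask, half-way up (75 mm above its base). Base 82 mm in diameter, tapering to the 34 mm neck; a blue cap, 38 mm in diameter, covers the neck from 112 to 150 mm above the base (37 to 75 mm above this point): grip it there. The cap does not come off.
- flask_base (a point): Centre of the flask's flat base (82 mm in diameter), 75 mm below flask_mid.
- bottle: Bystander: small brown bottle with a red cap, 56 mm in diameter, 100 mm high; origin at its base. The flask and it stand 110 mm or more apart, centre to centre.
- wash_bottle: Bystander: white wash bottle, 68 mm in diameter, 185 mm high with its red spout; origin at its base.
- petri_dishes: Bystander: stack of four Petri dishes, 89 mm in diameter, 58 mm high; origin at its base.
- tube_rack: Bystander: green tube rack, 85 x 200 mm, 102 mm high with its tubes; origin at its base.
- timer: Bystander: white timer, 64 x 64 x 16 mm; origin at its base.
- pipette: Bystander: white pipette with a blue collar lying on the bench, 250 mm long (its x), 28 mm high; origin under its middle.

How it is judged:
By the outcome, as a careful person would: the job done as asked, in the order asked, and still so for the second after the job is handed in, with the robot touching nothing.
It also fails if it takes over 58 s, if anything falls off the work surface, if the arm or the gripper's body presses on something with over 40 N, if the wrist force passes 120 N, or if a joint passes its speed limit or range.

### The arm

A 6-joint arm with a two-finger parallel gripper is mounted at the origin on the work surface. World frame = base frame: x ahead of the robot, y to its left, z up, the work surface at z = 0. Lengths are in mm, angles in rad, forces in N, time in s.
With the tool pointing down it reaches from about 350 to 875 mm from the base axis. Payload 4.2 kg.
Tool frame: the origin (TCP) lies midway between the tips of the shut fingers; the grasp point (between the pads) lies 19 mm behind it (arm.grip_depth is the distance from the TCP to the grasp point, in mm); z points along the fingers, x is the direction in which the jaws open and shut, and the axes are right-handed (so a half turn about z gives the same grasp; the last joint's range is limited). The gripper opens to 85 mm and grips with 20 to 120 N. Pads are 22 mm wide; open, the fingers measure 114 mm over their backs; the gripper's body (76 mm by 85 mm) begins 54 mm behind the grasp point. The pads swing forward as they close: fully open they stand 13 mm farther back than shut.
Start: joints at [1.587, 0.385, 0.008, 0, -1.194, -0.259], TCP at [150.232, 606.654, 231.312] pointing down, gripper open.
Joint ranges: [-3.14, 3.14], [-1.21, 2.06], [-1.07, 1.41], [-3.16, 2.05], [-2.99, -0.16], [-3.1, 3.1]. Speed limits (rad/s): [2.79, 2.79, 3.14, 3.14, 3.14, 3.14].

### API

Orientations are given as a unit quaternion [x, y, z, w].
In Python, from bench import arm, eyes, find_in, silhouettes gives the robot as it stands. The module is installed in compiled form; this text tells all that it offers.
- The arm moves only by the tool play_rows, never from a script. Its arguments are lists of equal length, an entry for each row: "offset": the shift along the world's x, y, z in mm, a list of three; "turn": the turn about the world's z in rad. In form: {"offset": [[x, y, z], ...], "turn": [turn, ...]}. A call has 1 to 12 rows; each row shifts and turns the pose as measured when the row begins; what a row does not reach is not made up. A row lasts 1/10 s, in which the tool goes at most 50 mm and 8.59 degrees, less where a joint would pass 70% of its speed; a pose out of reach is approached as far as the arm can. A call is refused whole if a number of a shift passes 50 or a number of a turn 0.15, either way. A call with a gripper value outside its range is refused whole. "grip" is the gripper's target within -1 to 1 (fully open at 1, half-way at 0, shut at -1), set as the call begins (left out, the last holds). The fingers move at their own pace and stop on an object; the grip force is fixed at half the most. Time passes only in rows, so rows that do not move let the fingers close. It gives the time, the measured TCP pose, the force and the opening at its end, in the units of the state.
- arm.read_state(): the state, without advancing time (a new reading comes with each control period).
- eyes.get_image(name): name is "scene" or "top" or "wrist"; returns (picture, depth): 420x560x3 uint8, red, green, blue; 420x560 float32, mm along the optical axis (not along the pixel's ray), 0 where there is no reading.
- eyes.camera_params(name): a dict with "camera_matrix" (3x3 intrinsics, pixels), "dist" ([k1, k2, p1, p2, k3] as OpenCV has them; the pictures are not rectified), "camera_from_world" (4x4, takes a point from world to camera coordinates). Camera axes: x right, y down, z forward; pixel columns grow to the right and rows downward; lengths in mm; the calibration is good to about 2 mm. A picture is of the moment at which its call begins: read the wrist's pose just before it. camera_params takes no time and is no camera call; for the wrist camera it gives the pose at the moment of the call.
- arm.job_done(): hands the job in, once; it reports no verdict.
Trained networks look in the newest picture that a camera, given by its name, has taken for a name from the list of things; names that differ only in an ending like _2 or _b are one class to them, and where a whole thing is asked for, a point or a joint stands for the part that bears it (a point fixed in the world has none). Each returns a list of dicts, best first, with "score" (0 to 1); they miss things now and then, are a little off and sometimes report something else, mostly with a low value. They report only what shows in the picture. A call takes as long as a camera call.
- find_in(camera, query): "bbox" ([centre column, centre row, width, height] in pixels, round what is visible of it).
- silhouettes(camera, query): "mask" (420x560 bool, what is visible of it) and "bbox" ([centre column, centre row, width, height] in pixels, round what is visible of it).
The state is a dict: "clock": time; "joints": joint angles; "joint_vel": joint speeds; "joint_efforts": joint torques, N m; "position": TCP position; "ee_rot": TCP orientation; "contact_force": force on the tool from outside, world axes, zero at the start; "wrist_torque": the same for the moment, N m; "gripper_width": finger opening in mm.
Only numpy, scipy, OpenCV 4.12 (cv2) and the standard library are available. Lean on these libraries where they do the work, as an engineer would, in place of code of your own. Each camera call takes 0.05 s, during which the arm holds its last target. There are 200 camera calls.

## Working session

There is one attempt and no reset: what is moved stays moved. The work goes in short steps, Python scripts to look and compute and a tool call to move; the robot and the scene stay as the last step left them, time stands still between calls to the robot, and variables do not carry over. Pictures are saved under pics/ and viewed, on a budget of 10 in all, crops included, one or two more only if the job needs it, and the job is handed in when it is done.

Besides the shell and the picture viewer there is one more tool, called after "Emit:" as name([rows], argument=value, ...), one row to a line, values as JSON. play_rows: Moves the arm, as the interface text tells. Its arguments: {"type":"object","properties":{"offset":{"type":"array","items":{"type":"array","items":{"type":"number"}}},"turn":{"type":"array","items":{"type":"number"}},"grip":{"type":"number"}},"required":["offset","turn"]}

```bash
mkdir -p pics
cat > h.py <<'E'
import numpy as np, cv2
from bench import arm, eyes, find_in, silhouettes
def cloud(cam, img=None):
    P=eyes.camera_params(cam); pic,d=eyes.get_image(cam)
    K=np.array(P["camera_matrix"]);D=np.array(P["dist"]);T=np.linalg.inv(np.array(P["camera_from_world"]))
    v,u=np.mgrid[:420,:560]
    n=cv2.undistortPoints(np.stack([u.ravel(),v.ravel()],1).astype(np.float64)[:,None],K,D)[:,0].reshape(420,560,2)
    c=np.dstack([n*d[...,None],d])
    w=c@T[:3,:3].T+T[:3,3]; w[d==0]=np.nan
    return pic,w
def save(pic,name): cv2.imwrite("pics/"+name,cv2.cvtColor(pic,cv2.COLOR_RGB2BGR))
E
python3 - <<'E'
from h import *
s=arm.read_state();print(s["clock"],s["position"],s["ee_rot"],s["contact_force"],s["gripper_width"],arm.grip_depth)
pics=[]
for cam in("top","scene"):
    pic,w=cloud(cam);save(pic,cam+"0.png")
    for q in["stirrer","wedge","flask","bottle","wash_bottle","petri_dishes","tube_rack","timer","pipette"] if cam=="top" else ["stirrer","wedge","flask"]:
        r=silhouettes(cam,q)
        for o in r[:2]:
            p=w[o["mask"]];p=p[~np.isnan(p[:,0])]
            if len(p)<5: print(q,"few");continue
            xy=p[p[:,2]>3][:,:2] if (p[:,2]>3).sum()>5 else p[:,:2]
            rr=cv2.minAreaRect(xy.astype(np.float32))
            print(cam,q,round(o["score"],2),np.round(o["bbox"]),"med",np.round(np.median(p,0)),"rect",np.round(rr[0]),np.round(rr[1]),round(rr[2],1),"z",np.round(np.percentile(p[:,2],[2,98])))
E
```

```text
0.0 [150.09080929 606.10713018 230.23664259] [-6.16195647e-01  7.87592384e-01 -6.97124170e-04 -8.21607794e-04] [ 0.11977396  0.16918726 -0.10535245] 85.40308296146323 18.700000000000003
top stirrer 0.89 [256. 224. 106.  82.] med [563. -14.  74.] rect [570. -12.] [173. 260.] 16.5 z [25. 83.]
top wedge 0.71 [136. 248.  54.  22.] med [498. 308.  16.] rect [497. 314.] [ 40. 146.] 5.8 z [ 1. 35.]
top flask 0.6 [395. 220.  37.  29.] med [ 569. -357.   64.] rect [ 571. -365.] [81. 67.] 9.8 z [  4. 153.]
top bottle 0.69 [390. 284.  32.  23.] med [ 414. -346.   75.] rect [ 412. -353.] [47. 53.] 81.2 z [  6. 103.]
top wash_bottle 0.74 [379. 156.  35.  34.] med [ 717. -307.  121.] rect [ 724. -318.] [68. 64.] 15.1 z [ 24. 181.]
top petri_dishes 0.66 [184. 142.  33.  34.] med [769. 182.  58.] rect [774. 185.] [89. 84.] 86.7 z [14. 62.]
top tube_rack 0.76 [285. 130.  78.  44.] med [795. -87.  52.] rect [818. -83.] [113. 201.] 5.6 z [  2. 105.]
top timer 0.92 [440. 242.  26.  25.] med [ 517. -502.   16.] rect [ 517. -505.] [68. 65.] 81.3 z [ 3. 21.]
top timer 0.73 [183. 141.  36.  36.] med [770. 181.  58.] rect [774. 186.] [88. 85.] 48.3 z [14. 62.]
top pipette 0.96 [287. 296.  87.  15.] med [ 375. -123.   24.] rect [375. -93.] [ 26. 237.] 0.9 z [15. 30.]
top pipette 0.2 [256. 220. 102.  85.] med [564. -14.  74.] rect [571. -16.] [170. 261.] 17.5 z [29. 83.]
scene stirrer 0.56 [302. 211.  93.  74.] med [591.   3.  60.] rect [541. -25.] [223. 256.] 17.4 z [11. 82.]
scene wedge 0.77 [404. 256.  44.  27.] med [507. 317.  14.] rect [503. 306.] [ 43. 125.] 7.8 z [ 1. 34.]
scene flask 0.57 [215. 156.  24.  45.] med [ 589. -356.   59.] rect [ 588. -360.] [50. 79.] 42.2 z [  5. 150.]
scene flask 0.48 [317. 172.  64.  31.] med [ 381. -112.   19.] rect [373. -92.] [ 38. 245.] 2.2 z [-2. 30.]
```

View pics/top0.png

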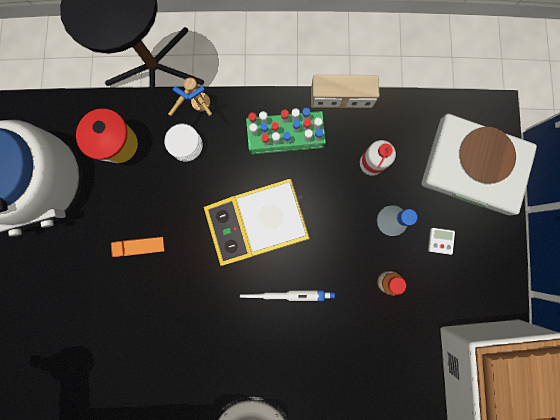

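Run:
```python
from h import *
pic,w=cloud("top")
def rect(m,name):
    p=w[m];r=cv2.minAreaRect(p[:,:2].astype(np.float32));print(name,m.sum(),"rect",np.round(r[0],1),np.round(r[1],1),round(r[2],2),"mean",np.round(p.mean(0),1));return p
st=silhouettes("top","stirrer")[0]["mask"]
wd=silhouettes("top","wedge")[0]["mask"]
fl=silhouettes("top","flask")[0]["mask"]
hsv=cv2.cvtColor(pic,cv2.COLOR_RGB2HSV).astype(int)
white=st&(hsv[...,1]<50)&(hsv[...,2]>140)&(w[...,2]>60)
p=rect(white,"plate")
A=np.c_[p[:,:2]-p[:,:2].mean(0),np.ones(len(p))]
k=np.linalg.lstsq(A,p[:,2],rcond=None)[0];print("plane",k)
p=rect(st&(w[...,2]>22),"case")
p=rect(wd&(w[...,2]>0),"wedge")
rect(wd&(w[...,2]>26),"grip")
q=p[p[:,2]<24]; print("wedge low mean",q.mean(0))
blue=fl&(w[...,2]>125); rect(blue,"cap")
```

```text
plate 3110 rect [569.5 -27.6] [140.  187.4] 17.17 mean [575.6 -50.3  78.4]
plane [ 1.65357283e-02 -4.90741852e-02  7.83634520e+01]
case 5787 rect [565.7 -14.6] [160.5 254.2] 17.22 mean [563.4 -11.9  66.1]
wedge 731 rect [497.4 306.3] [ 38.5 130.8] 7.73 mean [497.3 306.1  17.5]
grip 158 rect [490.8 349.9] [39.  36.9] 89.0 mean [491.1 353.6  32.7]
wedge low mean [499.10888399 291.52162788  12.92567229]
cap 247 rect [ 572.3 -371. ] [35.9 36.9] 85.62 mean [ 572.1 -368.9  147.8]
```

The picture shows the stirrer at pixel (256,224) with its panel end on the left, and the wedge at (136,248) with its grip block on the left and its thin end toward the stirrer. The flask stands at (395,220). The networks' finds agree with this, so I'm moving over the wedge.

Emit:
play_rows([
  [34,-25,-6],
  [34,-25,-6],
  [34,-25,-6],
  [34,-25,-6],
  [34,-25,-6],
  [34,-25,-6],
  [34,-25,-6],
  [34,-25,-6],
  [34,-25,-6],
  [34,-25,-6],
  [0,0,0],
  [0,0,0],
], turn=[-0.12,-0.12,-0.12,-0.12,-0.12,-0.12,-0.12,-0.12,-0.12,-0.12,0,0], grip=1)

```text
clock: 2.1
position: [501.0, 346.8, 169.9]
ee_rot: [-0.041, 0.999, 0.001, 0.003]
contact_force: [1.3, 0.1, 0.0]
gripper_width: 85.6
```

```bash
cat >> h.py <<'E'
from scipy.spatial.transform import Rotation as R
def pose():
    s=arm.read_state(); x=R.from_quat(s["ee_rot"]).as_matrix()
    print("t",round(s["clock"],2),"pos",np.round(s["position"],1),"xang",round(np.arctan2(x[1,0],x[0,0]),3),"z",np.round(x[:,2],3),"F",np.round(s["contact_force"],1),"w",round(s["gripper_width"],1)); return s
E
python3 - <<'E'
from h import *
pose();pic,w=cloud("wrist");save(pic,"w1.png")
for q in("wedge","stirrer"):
  for o in silhouettes("wrist",q)[:1]:
    p=w[o["mask"]];p=p[~np.isnan(p[:,0])];p=p[p[:,2]>1]
    r=cv2.minAreaRect(p[:,:2].astype(np.float32));print(q,o["score"],o["bbox"],np.round(r[0],1),np.round(r[1],1),r[2],"z",np.percentile(p[:,2],[2,98]))
    if q=="wedge":
        g=p[p[:,2]>27];r=cv2.minAreaRect(g[:,:2].astype(np.float32));print(np.round(r[0],1),np.round(r[1],1),r[2])
E
```

```text
t 2.1 pos [501.  346.8 169.9] xang -3.06 z [ 0.006  0.001 -1.   ] F [1.3 0.1 0. ] w 85.6
wedge 0.59 [281.5, 152.1, 43.7, 137.2] [499.2 305.9] [ 38.2 129.8] 7.241252899169922 z [ 1.93430549 32.09036156]
[493.  355.3] [37.8 29.8] 5.721925258636475
```

Emit:
play_rows([
  [-4,4,-30],
  [-4,4,-30],
  [0,0,-30],
  [0,0,-25],
  [0,0,-10],
  [0,0,0],
], turn=[0.02,0.025,0,0,0,0])

```text
clock: 2.85
position: [487.8, 364.4, 46.6]
ee_rot: [-0.073, 0.997, 0.005, 0.007]
contact_force: [-0.4, 0.1, -0.6]
gripper_width: 84.8
```

Run:
```python
from h import *
pose()
```

```text
t 2.85 pos [487.8 364.4  46.6] xang -2.995 z [ 0.013  0.01  -1.   ] F [-0.4  0.1 -0.6] w 84.8
```

Emit:
play_rows([
  [3,-6,-15],
  [1,-2,-15],
  [0,0,-8],
  [0,0,0],
], turn=[-0.015,0,0,0])

```text
clock: 3.25
position: [493.5, 361.4, 13.6]
ee_rot: [-0.068, 0.998, 0.008, 0.011]
contact_force: [-0.2, 0.5, 0.3]
gripper_width: 85.3
```

Run:
```python
from h import *
pose()
```

```text
t 3.25 pos [493.5 361.4  13.6] xang -3.005 z [ 0.021  0.018 -1.   ] F [-0.2  0.5  0.3] w 85.3
```

Emit:
play_rows([
  [0,-5,-6],
  [0,-1,-3],
  [0,0,0],
], turn=[-0.005,0,0])

```text
clock: 3.55
position: [494.5, 356.9, 6.9]
ee_rot: [-0.066, 0.998, 0.01, 0.013]
contact_force: [0.1, -0.3, -0.4]
gripper_width: 85.6
```

Run:
```python
from h import *
pose()
```

```text
t 3.55 pos [494.5 356.9   6.9] xang -3.009 z [ 0.025  0.022 -0.999] F [ 0.1 -0.3 -0.4] w 85.6
```

Emit:
play_rows([
  [0,0,-5],
  [0,0,0],
  [0,0,0],
  [0,0,0],
  [0,0,0],
  [0,0,0],
], turn=[0,0,0,0,0,0], grip=-1)

```text
clock: 4.15
position: [495.3, 357.6, 2.8]
ee_rot: [-0.067, 0.998, 0.011, 0.014]
contact_force: [0.3, -0.4, -0.0]
gripper_width: 37.0
```

Run:
```python
from h import *
pose()
pic,w=cloud("wrist");save(pic,"w2.png")
ms=[]
for q in("wedge","stirrer"):
  for o in silhouettes("wrist",q)[:1]:
    p=w[o["mask"]];p=p[~np.isnan(p[:,0])];p=p[p[:,2]>-5]
    r=cv2.minAreaRect(p[:,:2].astype(np.float32));print(q,o["score"],o["bbox"],np.round(r[0],1),np.round(r[1],1),r[2],"z",np.percentile(p[:,2],[2,98]))
```

```text
t 4.15 pos [495.3 357.6   2.8] xang -3.009 z [ 0.027  0.023 -0.999] F [ 0.3 -0.4 -0. ] w 37.0
wedge 0.65 [281.4, 167.8, 88.3, 305.1] [500.4 319.2] [ 46.5 156.2] 7.791203022003174 z [ 1.63503684 32.30095678]
```

View pics/w2.png

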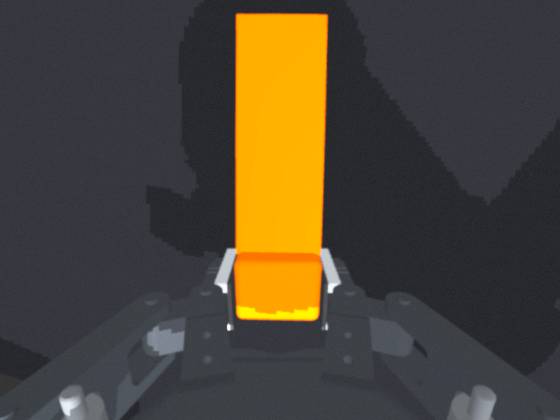

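The wedge is gripped squarely: the block is at (280,285) between the pads and the ramp points straight up the picture. Next I slide it toward the stirrer and turn it in line.

Emit:
play_rows([
  [-1,-25,0],
  [-1,-25,0],
  [-1,-25,0],
  [-1,-20,0],
  [-1,-10,0],
  [0,0,0],
], turn=[0.035,0.035,0.035,0.035,0.02,0])

```text
clock: 4.9
position: [490.1, 250.4, 3.0]
ee_rot: [-0.15, 0.988, 0.013, 0.014]
contact_force: [0.1, 0.4, -1.4]
gripper_width: 37.2
```

```bash
cat > m.py <<'E'
from h import *
pose()
for cam in("top","wrist"):
    pic,w=cloud(cam);save(pic,cam+"_now.png")
    for q in("wedge","stirrer"):
        for o in silhouettes(cam,q)[:1]:
            p=w[o["mask"]];hs=cv2.cvtColor(pic,cv2.COLOR_RGB2HSV)[o["mask"]].astype(int)
            k=~np.isnan(p[:,0])&(p[:,2]>-3);p=p[k];hs=hs[k]
            if q=="wedge": k=(hs[:,0]>5)&(hs[:,0]<22)&(hs[:,1]>180)&(p[:,2]<40);p=p[k]
            r=cv2.minAreaRect(p[:,:2].astype(np.float32))
            print(cam,q,len(p),round(o["score"],2),np.round(r[0],1),np.round(r[1],1),round(r[2],2),"z",np.round(np.percentile(p[:,2],[2,98]),1))
            if q=="stirrer":
                n=np.array([.296,-.955]);t=np.array([.955,.296])
                print("  along min/max",np.round(np.percentile(p[:,:2]@n,[.3,99.7]),1),"across",np.round(np.percentile(p[:,:2]@t,[.3,99.7]),1))
E
python3 m.py
```

```text
t 4.9 pos [490.1 250.4   3. ] xang -2.84 z [ 0.024  0.029 -0.999] F [ 0.1  0.4 -1.4] w 37.2
top wedge 612 0.65 [505.  191.2] [ 38.1 110. ] 16.78 z [ 3.  33.2]
top stirrer 5734 0.69 [565.1 -14.5] [159.8 253.4] 17.59 z [30.9 83. ]
  along min/max [ 56.4 298.2] across [456.3 613.7]
wrist wedge 24748 0.68 [499.4 214.4] [ 41.1 154.4] 17.17 z [ 1.9 32.5]
```

View pics/wrist_now.png

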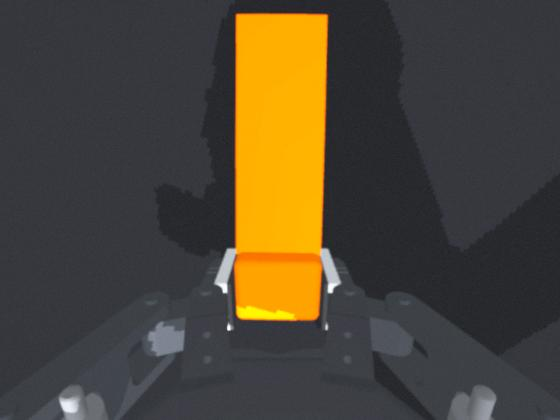

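Emit:
play_rows([
  [2,-12,0],
  [2,-10,0],
  [1,-7,0],
  [0,0,0],
], turn=[0.005,0,0,0])

```text
clock: 5.6
position: [496.1, 222.3, 2.9]
ee_rot: [-0.155, 0.988, 0.013, 0.015]
contact_force: [0.5, -0.9, 0.3]
gripper_width: 36.9
```

```bash
python3 m.py
```

```text
t 5.6 pos [496.1 222.3   2.9] xang -2.83 z [ 0.025  0.03  -0.999] F [ 0.5 -0.9  0.3] w 36.9
top wedge 613 0.9 [512.  163.9] [ 40.7 106.6] 16.31 z [ 1.6 33.6]
top stirrer 5817 0.61 [570.4 -10.9] [171.6 261. ] 17.46 z [30.4 83. ]
  along min/max [ 55.5 300. ] across [456.1 615.8]
wrist wedge 24983 0.67 [507.1 186.2] [ 44.5 156.5] 18.07 z [ 1.8 32.4]
```

View pics/wrist_now.png

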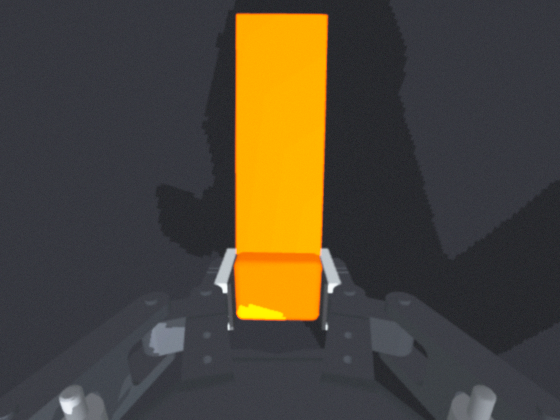

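Emit:
play_rows([
  [3,-9,0],
  [3,-9,0],
  [3,-9,0],
  [3,-9,0],
  [2.5,-9,0],
  [1,-5,0],
  [0,0,0],
], turn=[0,0,0,0,0,0,0])

```text
clock: 6.6
position: [513.7, 171.3, 3.2]
ee_rot: [-0.156, 0.987, 0.014, 0.016]
contact_force: [-0.4, 2.8, -0.0]
gripper_width: 37.0
```

```bash
cat > lv.py <<'E'
from h import *
def lv(n=4,wd=True):
    P=[];Q=[]
    for i in range(n):
        pic,w=cloud("top")
        if i==0: st=silhouettes("top","stirrer")[0]["mask"];save(pic,"top_now.png")
        h=cv2.cvtColor(pic,cv2.COLOR_RGB2HSV).astype(int)
        m=st&(h[...,1]<50)&(h[...,2]>120)&(w[...,2]>65)
        L,lab,stt,_=cv2.connectedComponentsWithStats(m.astype(np.uint8));m=lab==1+np.argmax(stt[1:,4])
        m0=cv2.morphologyEx(m.astype(np.uint8),cv2.MORPH_OPEN,np.ones((7,7)))>0
        P.append(w[m0]);Q.append(w[cv2.erode(m0.astype(np.uint8),np.ones((5,5)))>0])
    r=cv2.minAreaRect(np.concatenate(P)[:,:2].astype(np.float32))
    q=np.concatenate(Q);c=q.mean(0);k=np.linalg.lstsq(np.c_[q[:,:2]-c[:2],np.ones(len(q))],q[:,2],rcond=None)[0]
    n_=np.array([.296,-.955]);t=np.array([.955,.296])
    print("plate rect",np.round(r[0],1),np.round(r[1],1),round(r[2],2),"centroid",np.round(c,1),"pitch",round(k[:2]@n_,4),"roll",round(k[:2]@t,4),"along",round(c[:2]@n_,1),"across",round(c[:2]@t,1),"std",round(np.std(q[:,2]-np.c_[q[:,:2]-c[:2],np.ones(len(q))]@k),2))
if __name__=="__main__":
    s=pose();p=s["position"];print("tcp along",.296*p[0]-.955*p[1],"across",.955*p[0]+.296*p[1]);lv()
E
python3 lv.py
```

```text
t 6.6 pos [513.7 171.3   3.2] xang -2.828 z [ 0.028  0.034 -0.999] F [-0.4  2.8 -0. ] w 37.0
tcp along -11.566709177759975 across 541.3380883614045
plate rect [576.9 -52.9] [139.6 140.5] 17.2 centroid [574.4 -53.7  79.9] pitch 0.0193 roll 0.001 along 221.3 across 532.7 std 1.67
```

Emit:
play_rows([
  [2,-8,0],
  [1,-6,0],
  [0,0,0],
  [0,0,0],
], turn=[0,0,0,0])

```text
clock: 7.25
position: [516.6, 157.8, 3.2]
ee_rot: [-0.158, 0.987, 0.015, 0.017]
contact_force: [-0.6, 3.1, -0.4]
gripper_width: 37.1
```

```bash
python3 lv.py
```

```text
t 7.25 pos [516.6 157.8   3.2] xang -2.825 z [ 0.028  0.034 -0.999] F [-0.6  3.1 -0.4] w 37.1
tcp along 2.186621084795547 across 540.0792616396943
plate rect [577.  -53.8] [139.5 140.1] 17.46 centroid [576.8 -54.1  80.5] pitch 0.0059 roll -0.0008 along 222.4 across 534.8 std 1.69
```

View pics/top_now.png

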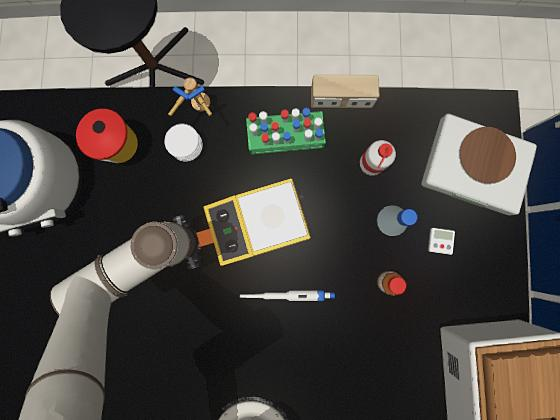

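The wedge is entering mid-edge at about (207,238) and the stirrer hasn't shifted. About 8–9 mm of push is left.

Emit:
play_rows([
  [2,-5,0],
  [0.5,-3.5,0],
  [0,0,0],
  [0,0,0],
], turn=[0,0,0,0])

```text
clock: 7.9
position: [519.2, 149.4, 3.1]
ee_rot: [-0.158, 0.987, 0.015, 0.017]
contact_force: [-1.3, 2.5, -1.6]
gripper_width: 37.2
```

```bash
python3 lv.py; python3 -c "
from lv import lv
lv(8)"
```

```text
t 7.9 pos [519.2 149.4   3.1] xang -2.825 z [ 0.028  0.034 -0.999] F [-1.3  2.5 -1.6] w 37.2
tcp along 11.031501687317359 across 540.0191545955711
plate rect [577.5 -54.5] [139.7 140.2] 17.21 centroid [577.2 -53.7  80.9] pitch -0.0029 roll -0.001 along 222.1 across 535.4 std 1.66
plate rect [577.5 -54.5] [139.7 140.4] 17.21 centroid [576.8 -54.5  80.9] pitch -0.0021 roll -0.0006 along 222.7 across 534.7 std 1.67
```

Emit:
play_rows([
  [0,0,0],
  [0,0,0],
  [0,0,0],
  [0,0,0],
  [0,0,0],
], turn=[0,0,0,0,0], grip=1)

```text
clock: 9.1
position: [518.9, 148.8, 3.4]
ee_rot: [-0.158, 0.987, 0.015, 0.016]
contact_force: [-0.3, -1.2, 0.6]
gripper_width: 85.6
```

Emit:
play_rows([
  [0,0,20],
  [0,0,30],
  [0,0,40],
  [-10,35,40],
  [-10,35,40],
  [-10,20,30],
  [0,0,0],
], turn=[0,0,0,0,0,0,0])

```text
clock: 9.8
position: [486.9, 234.7, 204.9]
ee_rot: [-0.156, 0.988, 0.014, 0.014]
contact_force: [0.3, 0.4, -0.3]
gripper_width: 85.0
```

Run:
```python
from lv import *
pose();lv(6)
pic,w=cloud("wrist");save(pic,"w5.png")
h=cv2.cvtColor(pic,cv2.COLOR_RGB2HSV).astype(int)
n=np.array([.296,-.955]);t=np.array([.955,.296])
o=silhouettes("wrist","wedge")
for e in o[:1]:
    p=w[e["mask"]];p=p[p[:,2]>1];print(e["score"],e["bbox"],"along",np.percentile(p[:,:2]@n,[1,99]),"across",np.percentile(p[:,:2]@t,[1,99]),cv2.minAreaRect(p[:,:2].astype(np.float32)))
o=silhouettes("wrist","stirrer")
for e in o[:1]:
    p=w[e["mask"]];p=p[p[:,2]>25];print(e["score"],e["bbox"],"along",np.percentile(p[:,:2]@n,[1,99]),"across",np.percentile(p[:,:2]@t,[1,99]))
    m=e["mask"]&(h[...,1]<50)&(h[...,2]>120)&(w[...,2]>74);m=cv2.erode(m.astype(np.uint8),np.ones((7,7)))>0
    q=w[m]
    if len(q)>100:
        k=np.linalg.lstsq(np.c_[q[:,:2]-q[:,:2].mean(0),np.ones(len(q))],q[:,2],rcond=None)[0];print("wrist plate",len(q),"pitch",k[:2]@n,"roll",k[:2]@t)
```

```text
t 9.8 pos [486.9 234.7 204.9] xang -2.83 z [ 0.023  0.033 -0.999] F [ 0.3  0.4 -0.3] w 85.0
plate rect [577.4 -54.3] [139.6 140.8] 17.08 centroid [576.5 -53.6  80.8] pitch 0.0004 roll 0.0001 along 221.8 across 534.7 std 1.67
0.73 [273.1, 82.5, 40.3, 65.7] along [-3.29468179 58.42375699] across [520.35353795 557.17178742] ((522.6881103515625, 133.0209503173828), (38.35917663574219, 62.208499908447266), 17.493728637695312)
0.7 [277.0, 26.1, 185.0, 52.3] along [57.68758595 91.90641649] across [457.84879598 613.89578479]
```

View pics/w5.png

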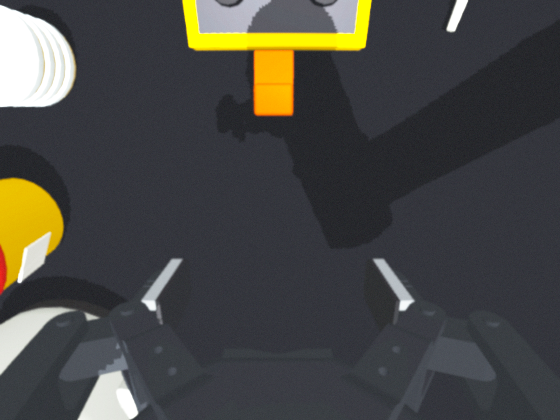

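Wedge released. It sits mid-edge at (273,82) with about 61 mm of wedge showing outside the edge, where 60 is ideal. The plate reads level, with pitch and roll below 0.001 from the top camera. Next is the flask.

Emit:
play_rows([
  [6,-40,8],
  [6,-40,8],
  [6,-40,8],
  [6,-40,8],
  [6,-40,8],
  [6,-40,4],
  [6,-40,0],
  [6,-40,0],
  [6,-40,0],
  [6,-40,0],
  [6,-40,0],
  [6,-40,0],
], turn=[-0.08,-0.08,-0.08,-0.08,-0.08,-0.08,-0.08,-0.08,-0.08,-0.08,-0.08,-0.08])

```text
clock: 11.5
position: [557.3, -266.8, 241.1]
ee_rot: [0.336, 0.942, 0.005, 0.011]
contact_force: [1.3, 0.3, 0.7]
gripper_width: 85.8
```

Emit:
play_rows([
  [2,-25,0],
  [0,-15,0],
  [0,0,0],
  [0,0,0],
], turn=[0,0,0,0])

```text
clock: 11.9
position: [558.0, -313.7, 237.6]
ee_rot: [0.341, 0.94, 0.005, 0.009]
contact_force: [0.1, 0.4, -0.1]
gripper_width: 85.5
```

```bash
cat > f.py <<'E'
from h import *
s=pose();print(np.round(s["joints"],2))
for cam in("wrist","top"):
    pic,w=cloud(cam);save(pic,"f_"+cam+".png")
    for q in("flask","bottle"):
      for o in silhouettes(cam,q)[:1]:
        p=w[o["mask"]];p=p[~np.isnan(p[:,0])]
        c=p[(p[:,2]>142)&(p[:,2]<158)]
        print(cam,q,round(o["score"],2),o["bbox"],len(p),"med",np.round(np.median(p,0)),"cap",len(c),cv2.minEnclosingCircle(c[:,:2].astype(np.float32)) if len(c)>5 else "")
E
python3 f.py
```

```text
t 11.9 pos [ 558.  -313.7  237.6] xang 2.446 z [ 0.02   0.004 -1.   ] F [ 0.1  0.4 -0.1] w 85.5
[-0.26  0.4   0.05 -0.01 -1.2  -0.43]
wrist flask 0.58 [229.6, 150.7, 83.4, 77.2] 4504 med [ 561. -373.   88.] cap 1847 ((572.4103393554688, -372.4140319824219), 18.979578018188477)
wrist bottle 0.65 [363.2, 61.5, 77.1, 65.3] 3477 med [ 421. -359.   98.] cap 0 
top bottle 0.57 [392.5, 283.8, 35.0, 26.0] 554 med [ 414. -347.   71.] cap 0
```

View pics/f_wrist.png

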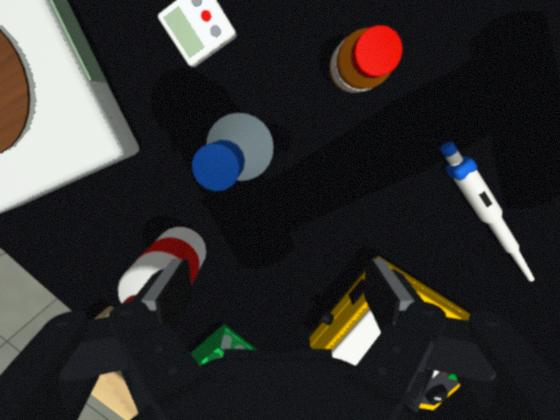

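The cap is at (217,166) and the bottle at (366,60) is well clear. Now I centre over the cap.

Emit:
play_rows([
  [6,-25,0],
  [5,-20,0],
  [3,-9,0],
  [0,0,0],
], turn=[0,0,0,0])

```text
clock: 12.6
position: [573.9, -365.1, 240.1]
ee_rot: [0.337, 0.941, 0.005, 0.01]
contact_force: [0.3, 0.2, -0.1]
gripper_width: 85.3
```

```bash
python3 f.py
```

```text
t 12.6 pos [ 573.9 -365.1  240.1] xang 2.453 z [ 0.023  0.003 -1.   ] F [ 0.3  0.2 -0.1] w 85.3
[-0.33  0.47  0.16 -0.01 -1.25 -0.35]
wrist flask 0.85 [278.6, 180.1, 67.0, 85.6] 4177 med [ 564. -381.   85.] cap 1608 ((572.3063354492188, -372.4272155761719), 18.87242889404297)
wrist bottle 0.92 [407.8, 94.2, 84.1, 57.4] 3614 med [ 421. -364.   88.] cap 0 
top flask 0.64 [407.6, 220.2, 15.5, 18.1] 226 med [ 569. -371.  150.] cap 191 ((572.7523803710938, -370.63861083984375), 18.837644577026367)
top bottle 0.86 [396.9, 285.8, 18.7, 17.4] 264 med [ 413. -355.  100.] cap 0
```

Emit:
play_rows([
  [-0.5,-5,-15],
  [0,-2,-25],
  [0,0,-22],
  [0,0,-8],
  [0,0,0],
], turn=[0,0,0,0,0])

```text
clock: 13.4
position: [572.0, -370.3, 166.4]
ee_rot: [0.336, 0.942, 0.006, 0.01]
contact_force: [0.6, -0.4, -0.4]
gripper_width: 85.5
```

```bash
python3 f.py
```

```text
t 13.4 pos [ 572.  -370.3  166.4] xang 2.456 z [ 0.024  0.004 -1.   ] F [ 0.6 -0.4 -0.4] w 85.5
[-0.34  0.52  0.06 -0.01 -1.09 -0.34]
wrist flask 0.96 [278.2, 212.1, 82.3, 126.2] 7762 med [ 564. -382.  100.] cap 3099 ((572.5543823242188, -372.5704345703125), 19.000919342041016)
wrist bottle 0.81 [448.5, 95.1, 117.7, 77.0] 6861 med [ 422. -365.   84.] cap 0 
top flask 0.78 [400.4, 222.9, 17.4, 21.1] 260 med [ 569. -361.  126.] cap 106 ((572.2191162109375, -364.8347473144531), 16.102436065673828)
top bottle 0.62 [394.8, 284.6, 23.4, 21.1] 367 med [ 413. -351.   99.] cap 0
```

Emit:
play_rows([
  [0.5,-1.5,-20],
  [0.5,-0.5,-20],
  [0,0,-14],
  [0,0,-3],
  [0,0,0],
], turn=[0,0,0,0,0])

```text
clock: 14.2
position: [577.0, -374.0, 116.2]
ee_rot: [0.336, 0.942, 0.005, 0.018]
contact_force: [0.0, 0.0, 0.1]
gripper_width: 85.1
```

```bash
python3 -c "
from h import *
pose()"
```

```text
t 14.2 pos [ 577.  -374.   116.2] xang 2.457 z [ 0.038 -0.003 -0.999] F [0.  0.  0.1] w 85.1
```

Emit:
play_rows([
  [-3,1.5,-5],
  [-0.5,0,-2],
  [0,0,0],
], turn=[0,0,0])

```text
clock: 14.5
position: [574.3, -372.8, 111.0]
ee_rot: [0.335, 0.942, 0.005, 0.02]
contact_force: [0.6, -0.4, 0.5]
gripper_width: 85.3
```

```bash
python3 f.py
```

```text
t 14.5 pos [ 574.3 -372.8  111. ] xang 2.457 z [ 0.041 -0.005 -0.999] F [ 0.6 -0.4  0.5] w 85.3
[-0.34  0.56 -0.01 -0.01 -0.96 -0.33]
wrist flask 0.86 [281.8, 248.6, 100.2, 186.5] 14569 med [ 564. -382.  125.] cap 5975 ((572.402587890625, -372.7259216308594), 18.967960357666016)
wrist bottle 0.65 [489.2, 91.9, 141.5, 98.2] 11083 med [ 426. -368.   71.] cap 0 
top flask 0.72 [392.8, 226.0, 14.4, 17.2] 239 med [ 561. -353.   71.] cap 5 
top bottle 0.79 [393.0, 284.4, 25.4, 20.1] 463 med [ 413. -346.   88.] cap 0
```

Emit:
play_rows([
  [0,0,20],
  [0,0,20],
  [0,0,14],
  [0,0,3],
  [0,0,0],
], turn=[0,0,0,0,0])

```text
clock: 15.3
position: [573.7, -372.6, 168.7]
ee_rot: [0.335, 0.942, 0.005, 0.019]
contact_force: [-0.1, 1.0, -0.3]
gripper_width: 85.7
```

```bash
python3 -c "
from h import *
print(np.round(pose()['joints'],3))"
```

```text
t 15.3 pos [ 573.7 -372.6  168.7] xang 2.457 z [ 0.039 -0.004 -0.999] F [-0.1  1.  -0.3] w 85.7
[-0.345  0.511  0.056 -0.011 -1.077 -0.335]
```

Emit:
play_rows([
  [0,0,40],
  [0,0,40],
  [0,0,20],
  [-20,13,0],
  [-20,13,0],
  [20,-13,0],
  [20,-13,0],
  [0,0,0],
], turn=[0,0,0,0,0,0,0,0])

```text
clock: 16.1
position: [567.4, -369.0, 261.0]
ee_rot: [0.336, 0.942, 0.007, 0.009]
contact_force: [0.6, 0.5, -1.0]
gripper_width: 85.5
```

```bash
python3 -c "
from h import *
print(np.round(pose()['joints'],3))"
```

```text
t 16.1 pos [ 567.4 -369.   261. ] xang 2.456 z [ 0.022  0.006 -1.   ] F [ 0.6  0.5 -1. ] w 85.5
[-0.344  0.451  0.191 -0.014 -1.293 -0.338]
```

Emit:
play_rows([
  [0,0,40],
  [0,0,40],
  [0,0,0],
  [0,0,-15],
  [0,0,-15],
  [0,0,-15],
  [0,0,-15],
  [0,0,-15],
  [0,0,-5],
  [0,0,0],
], turn=[0,0,0,0,0,0,0,0,0,0])

```text
clock: 17.1
position: [562.2, -365.3, 250.1]
ee_rot: [0.337, 0.942, 0.009, 0.001]
contact_force: [0.4, -0.4, -0.2]
gripper_width: 85.4
```

```bash
python3 -c "
from h import *
print(np.round(pose()['joints'],3))"
```

```text
t 17.1 pos [ 562.2 -365.3  250.1] xang 2.455 z [ 0.007  0.016 -1.   ] F [ 0.4 -0.4 -0.2] w 85.4
[-0.343  0.454  0.171 -0.018 -1.287 -0.338]
```

Emit:
play_rows([
  [3,-2,-12],
  [3,-2,-15],
  [3,-2,-15],
  [2,-1,-15],
  [0,0,-15],
  [0,0,-8],
  [0,0,0],
], turn=[0,0,0,0,0,0,0])

```text
clock: 17.8
position: [574.3, -373.1, 162.5]
ee_rot: [0.337, 0.941, 0.009, 0.001]
contact_force: [0.3, -0.0, -0.4]
gripper_width: 85.3
```

```bash
python3 -c "
from h import *
pose()"
```

```text
t 17.8 pos [ 574.3 -373.1  162.5] xang 2.454 z [ 0.007  0.016 -1.   ] F [ 0.3 -0.  -0.4] w 85.3
```

Emit:
play_rows([
  [-0.5,0,-10],
  [0,0,-12],
  [0,0,-12],
  [0,0,-10],
  [0,0,-6],
  [0,0,-2],
  [0,0,0],
], turn=[0,0,0,0,0,0,0])

```text
clock: 18.5
position: [574.2, -373.5, 106.7]
ee_rot: [0.337, 0.942, 0.008, 0.001]
contact_force: [0.6, -0.1, 0.7]
gripper_width: 85.4
```

```bash
python3 -c "
from h import *
pose()"
```

```text
t 18.5 pos [ 574.2 -373.5  106.7] xang 2.455 z [ 0.008  0.015 -1.   ] F [ 0.6 -0.1  0.7] w 85.4
```

Emit:
play_rows([
  [-1.5,0.5,2],
  [0,0,0],
  [0,0,0],
  [0,0,0],
  [0,0,0],
  [0,0,0],
  [0,0,0],
], turn=[0,0,0,0,0,0,0], grip=-1)

```text
clock: 19.2
position: [573.3, -373.1, 110.7]
ee_rot: [0.337, 0.942, 0.008, 0.003]
contact_force: [-1.2, 0.8, -0.9]
gripper_width: 36.5
```

Emit:
play_rows([
  [0,0,10],
  [0,0,20],
  [0,0,25],
  [0,0,25],
  [0,0,20],
  [0,0,0],
], turn=[0,0,0,0,0,0])

```text
clock: 19.8
position: [571.5, -372.4, 214.2]
ee_rot: [0.337, 0.941, 0.009, 0.001]
contact_force: [0.5, 0.2, -2.1]
gripper_width: 36.6
```

```bash
python3 -c "
from lv import *
pose();lv(4)
pic,w=cloud('scene');save(pic[60:330,100:460],'s3.png')
for q in ('stirrer','flask'):
  o=silhouettes('scene',q)[0];print(q,o['score'],o['bbox'])
pic,w=cloud('wrist');o=silhouettes('wrist','flask')[0];print(o['score'],o['bbox']);save(pic,'w6.png')
"
```

```text
t 19.8 pos [ 571.5 -372.4  214.2] xang 2.454 z [ 0.007  0.016 -1.   ] F [ 0.5  0.2 -2.1] w 36.6
plate rect [577.2 -54.3] [139.6 140.5] 17.5 centroid [576.4 -54.5  80.7] pitch 0.0008 roll -0.0006 along 222.7 across 534.4 std 1.69
stirrer 0.9 [303.1, 209.6, 92.1, 73.6]
flask 0.76 [214.9, 131.8, 25.9, 51.7]
0.91 [278.2, 254.1, 97.0, 186.5]
```

View pics/s3.png

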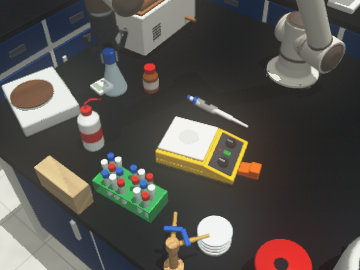

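The flask is held upright and lifted, at (114,75) in the crop, and the stirrer is still level. Now carrying it over.

Emit:
play_rows([
  [0,10,8],
  [0,20,6],
  [1,30,4],
  [1,35,0],
  [1,35,0],
  [1,35,0],
  [1,35,0],
  [1,35,0],
  [0,30,0],
  [0,20,0],
  [0,10,0],
  [0,0,0],
], turn=[0,0,0,0,0,0,0,0,0,0,0,0])

```text
clock: 21.5
position: [572.0, -51.7, 236.5]
ee_rot: [0.334, 0.943, 0.013, 0.001]
contact_force: [0.5, -0.4, -1.0]
gripper_width: 36.6
```

```bash
python3 -c "
from lv import *
s=pose();print(s['joints'])"
```

```text
t 21.5 pos [572.  -51.7 236.5] xang 2.461 z [ 0.01   0.023 -1.   ] F [ 0.5 -0.4 -1. ] w 36.6
[ 0.18054795  0.29093964 -0.10926462 -0.02271832 -1.15633323 -0.85210932]
```

Emit:
play_rows([
  [3,-2,-6],
  [2.5,-1.5,-10],
  [0.5,-0.5,-10],
  [0,0,-8],
  [0,0,-4],
  [0,0,0],
], turn=[0,0,0,0,0,0])

```text
clock: 22.1
position: [577.2, -59.4, 193.8]
ee_rot: [0.336, 0.942, 0.012, -0.0]
contact_force: [-0.2, 0.7, -1.3]
gripper_width: 36.2
```

```bash
python3 -c "
from lv import *
s=pose()
for c in('top','scene'):
  pic,w=cloud(c)
  o=silhouettes(c,'flask')
  for e in o[:1]:
    p=w[e['mask']];p=p[~np.isnan(p[:,0])];print(c,e['score'],e['bbox'],np.round(np.percentile(p,[1,50,99],axis=0),1))
save(cv2.resize(pic[100:300,200:420],None,fx=3,fy=3,interpolation=cv2.INTER_CUBIC),'s4.png')
"
```

```text
t 22.1 pos [577.2 -59.4 193.8] xang 2.456 z [ 0.007  0.022 -1.   ] F [-0.2  0.7 -1.3] w 36.2
scene 0.59 [288.2, 177.6, 27.1, 56.6] [[563.1 -78.8  91.9]
 [594.1 -45.2 147.3]
 [617.5 -18.5 236.5]]
```

View pics/s4.png

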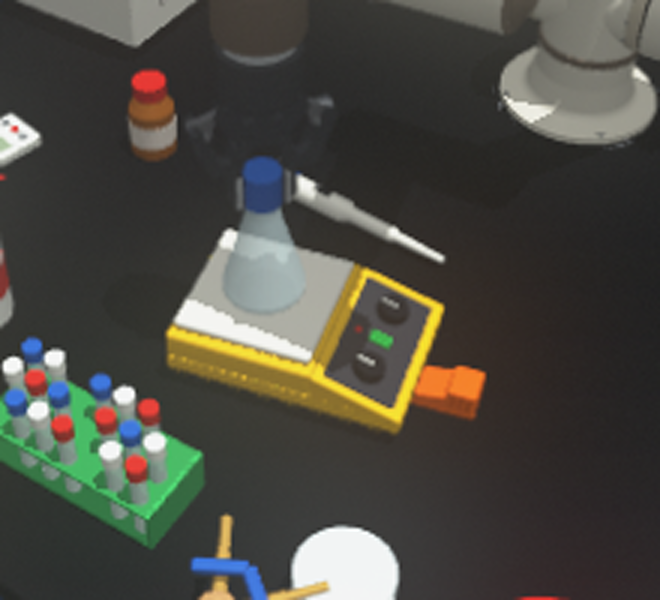

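The flask hangs upright a few mm above the plate, at about (263,290). I correct y by 3.5 mm, then lower gently.

Emit:
play_rows([
  [0.5,2,1],
  [0,1.2,0],
  [0,0,0],
], turn=[0,0,0])

```text
clock: 22.6
position: [579.3, -55.3, 198.0]
ee_rot: [0.335, 0.942, 0.013, 0.002]
contact_force: [0.5, -0.7, -2.2]
gripper_width: 36.6
```

Emit:
play_rows([
  [0,0,-1.5],
  [0,0,-1],
  [0,0,0],
], turn=[0,0,0])

```text
clock: 22.9
position: [579.4, -55.0, 195.8]
ee_rot: [0.335, 0.942, 0.013, 0.003]
contact_force: [0.1, -0.1, -2.5]
gripper_width: 36.4
```

Emit:
play_rows([
  [-0.5,0,-1.5],
  [0,0,-1.5],
  [0,0,0],
], turn=[0,0,0])

```text
clock: 23.2
position: [578.7, -55.0, 192.3]
ee_rot: [0.335, 0.942, 0.013, 0.003]
contact_force: [1.0, -0.1, -1.2]
gripper_width: 36.5
```

Emit:
play_rows([
  [0,0,-1],
  [0,0,0],
  [0,0,0],
], turn=[0,0,0])

```text
clock: 23.5
position: [578.7, -55.1, 191.1]
ee_rot: [0.335, 0.942, 0.013, 0.003]
contact_force: [0.3, 0.5, -1.4]
gripper_width: 36.7
```

Emit:
play_rows([
  [0,0,-1],
  [0,0,0],
  [0,0,0],
], turn=[0,0,0])

```text
clock: 23.8
position: [579.1, -54.9, 191.0]
ee_rot: [0.335, 0.942, 0.013, 0.003]
contact_force: [-0.2, 0.2, -1.6]
gripper_width: 36.6
```

Emit:
play_rows([
  [0,0,-0.5],
  [0,0,0],
  [0,0,0],
], turn=[0,0,0])

```text
clock: 24.1
position: [579.2, -54.8, 190.9]
ee_rot: [0.335, 0.942, 0.013, 0.003]
contact_force: [-1.1, 0.3, -0.5]
gripper_width: 36.7
```

Emit:
play_rows([
  [0,0,-1.5],
  [0,0,0],
], turn=[0,0])

```text
clock: 24.3
position: [579.6, -54.6, 191.0]
ee_rot: [0.335, 0.942, 0.014, 0.004]
contact_force: [-0.5, 0.1, -1.5]
gripper_width: 36.9
```

```bash
python3 -c "
from h import *
for i in range(6):
  s=pose();eyes.get_image('scene')
o=silhouettes('scene','flask')[0];print(o['bbox'])"
```

```text
t 24.3 pos [579.6 -54.6 191. ] xang 2.459 z [ 0.017  0.023 -1.   ] F [-0.5  0.1 -1.5] w 36.9
t 24.35 pos [579.7 -54.6 190.9] xang 2.459 z [ 0.017  0.023 -1.   ] F [0.1 1.3 1.7] w 36.7
t 24.4 pos [579.8 -54.6 190.9] xang 2.459 z [ 0.017  0.023 -1.   ] F [0.1 1.5 1.4] w 36.3
t 24.45 pos [579.8 -54.6 190.9] xang 2.459 z [ 0.017  0.023 -1.   ] F [-0.1  1.2  0.4] w 36.4
t 24.5 pos [579.8 -54.6 190.9] xang 2.459 z [ 0.017  0.023 -1.   ] F [0.4 1.5 0.3] w 36.7
t 24.55 pos [579.8 -54.6 190.9] xang 2.459 z [ 0.017  0.023 -1.   ] F [0.1 1.3 0.8] w 36.5
[288.6, 179.3, 30.5, 55.3]
```

Contact is confirmed: z has stopped at 191 and the weight is off the wrist. Releasing.

Emit:
play_rows([
  [0,0,0],
  [0,0,0],
  [0,0,0],
  [0,0,0],
  [0,0,0],
  [0,0,0],
], turn=[0,0,0,0,0,0], grip=1)

```text
clock: 25.25
position: [579.6, -55.3, 190.1]
ee_rot: [0.335, 0.942, 0.013, 0.004]
contact_force: [0.0, -1.0, 0.5]
gripper_width: 85.3
```

```bash
python3 -c "
from h import *
pose();pic,w=cloud('wrist')
o=silhouettes('wrist','flask')[0];p=w[o['mask']];c=p[(p[:,2]>220)&(p[:,2]<240)]
print(o['score'],np.percentile(p[:,2],[1,99]),cv2.minEnclosingCircle(c[:,:2].astype(np.float32)) if len(c)>5 else '')"
```

```text
t 25.25 pos [579.6 -55.3 190.1] xang 2.458 z [ 0.016  0.022 -1.   ] F [ 0.  -1.   0.5] w 85.3
0.84 [nan nan] ((579.6638793945312, -52.67751693725586), 19.339895248413086)
```

Emit:
play_rows([
  [0,0,10],
  [0,0,25],
  [0,0,30],
  [0,0,35],
  [0,0,35],
  [-40,-20,20],
  [-45,-20,0],
  [-45,-20,0],
  [-40,-20,0],
  [0,0,0],
], turn=[0,0,0,0,0,0,0,0,0,0])

```text
clock: 26.35
position: [403.5, -137.6, 357.1]
ee_rot: [0.334, 0.943, 0.013, 0.008]
contact_force: [0.0, -0.1, -0.1]
gripper_width: 85.1
```

Run:
```python
from h import *
pose()
for c in("top","wrist"):
    pic,w=cloud(c)
    for q in("flask","stirrer","wedge"):
        for e in silhouettes(c,q)[:1]:
            p=w[e["mask"]];p=p[~np.isnan(p[:,0])]
            r=cv2.minAreaRect(p[:,:2].astype(np.float32));print(c,q,round(e["score"],2),np.round(r[0],1),np.round(r[1],1),round(r[2],1),np.round(np.percentile(p[:,2],[1,99]),1))
            if q=="flask":
                k=(p[:,2]>220)&(p[:,2]<240);print("  cap",cv2.minEnclosingCircle(p[k][:,:2].astype(np.float32)) if k.sum()>5 else k.sum())
            if q=="stirrer" and c=="top":
                h=cv2.cvtColor(pic,cv2.COLOR_RGB2HSV).astype(int)
                m=e["mask"]&(h[...,1]<50)&(h[...,2]>90)&(abs(w[...,2]-80)<5);m=cv2.morphologyEx(m.astype(np.uint8),cv2.MORPH_OPEN,np.ones((7,7)))>0;z=w[m]
                k=np.linalg.lstsq(np.c_[z[:,:2]-z[:,:2].mean(0),np.ones(len(z))],z[:,2],rcond=None)[0]
                print("  pitch",k[:2]@[.296,-.955],"roll",k[:2]@[.955,.296],len(z))
pic,w=cloud("scene");save(cv2.resize(pic[60:330,100:460],None,fx=2,fy=2),"s5.png")
```

```text
t 26.35 pos [ 403.5 -137.6  357.1] xang 2.461 z [ 0.023  0.019 -1.   ] F [ 0.  -0.1 -0.1] w 85.1
top flask 0.58 [579.3 -51.3] [80.  78.4] 0.4 [ 91.4 233. ]
  cap ((579.2122192382812, -51.75691223144531), 18.914466857910156)
top stirrer 0.77 [568.9 -11.9] [167.8 262.9] 17.7 [39. 84.]
  pitch 0.0009864216150735747 roll 0.001084490323780095 1950
top wedge 0.79 [521.2 135. ] [38.1 54.2] 19.7 [14.9 36.5]
wrist flask 0.84 [675.8   5.8] [307.9  81.6] 31.2 [  0. 230.]
  cap ((579.33935546875, -52.65708923339844), 19.417837142944336)
wrist stirrer 0.96 [576.6  -8.8] [217.2 261.9] 8.6 [20.6 80.7]
```

View pics/s5.png

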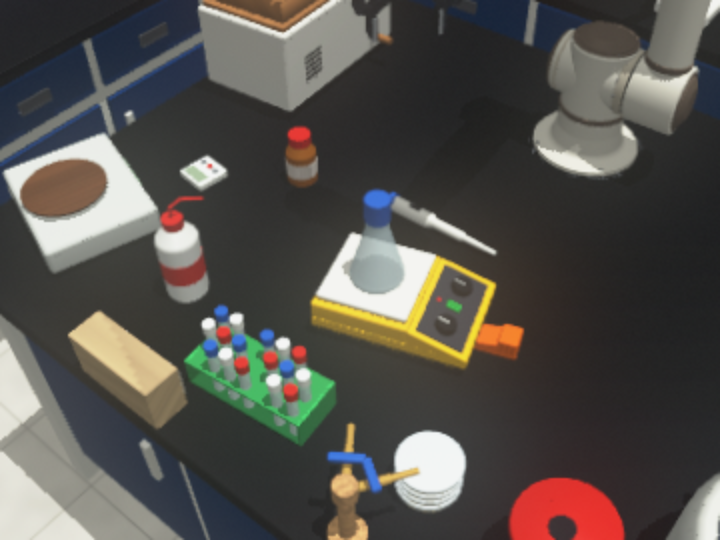

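The flask stands upright mid-plate at (377,245), the wedge is in place at (498,338), and the bystanders look undisturbed. I'm handing in.

```bash
python3 -c "
from bench import arm
print(arm.job_done())"
```

```text
the job is handed in; nothing more can be done
None
```

I slid the orange wedge under the low edge of the stirrer until the plate was level, and let go. Then I set the flask upright on the white plate and moved the arm clear. The job was handed in at about 26.5 s.

**Level:** My last check put the plate's pitch and roll at about 0.001 rad. The same measurement read about 0.002 rad low before the push, so the true pitch could be 0.002–0.003 rad nose down. The wedge stuck out about 62 mm where 60 is ideal, which agrees with that.

**Wedge position:** It sits about 3 mm off the middle of the edge. The stirrer showed no measurable shift.

**Flask:** It is upright, about 2–3 mm from the plate centre. I judged touchdown by the height no longer dropping and by the wrist force, which has about 1 N of noise.

**Bystanders:** They look untouched in the last picture. I did not measure their final positions.

**What disagreed:** The two cameras differed by 1–2 mm. The tool also drifted up to 0.04 rad off vertical while moving. I worked it down to about 0.02 rad before gripping the flask, and it was still about 0.03 rad when I let go.

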